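# Prime the bench greaser and hold its bayonet lid at the vent mark

## Robot

A 6-joint arm with a two-finger parallel gripper is mounted at the origin on the work surface. World frame = base frame: x ahead of the robot, y to its left, z up, the work surface at z = 0. Lengths are in m, angles in rad, forces in N, time in s.
With the tool pointing down it reaches from about 0.35 to 0.775 m from the base axis. Payload 5.5 kg.
Tool frame: the origin (TCP) lies between the finger pads; the fingertips stand env.nose_length ahead of it and the grasp point (between the pads) lies 8 mm behind it (env.nose_length is the distance from the TCP to the fingertips, in m); z points along the fingers, y is the direction in which the jaws open and shut (so a half turn about z gives the same grasp; the last joint's range is limited). The gripper opens to 85 mm and grips with 20 to 120 N. Pads are 22 mm wide; open, the fingers measure 114 mm over their backs; the gripper's body (76 mm by 85 mm) begins 54 mm behind the grasp point. The pads swing forward as they close: fully open they stand 13 mm farther back than shut.
Start: joints at [1.007, 0.313, 0.046, 1.304, 0, 1.431], TCP at [0.236, 0.524, 0.242] pointing down, gripper open.
Joint ranges: [-2.76, 2.76], [-0.86, 1.69], [-1.03, 1.26], [-2.2, 2.34], [-1.47, 1.5], [-3.14, 3.14]. Speed limits (rad/s): [2.57, 2.57, 3.14, 3.14, 3.14, 3.14].

## Interface

Orientations are given as a unit quaternion [w, x, y, z].
In Python, from workcell import env gives the robot as it stands. The module is installed in compiled form; this text tells all that it offers.
- The arm moves only by the shell command python3 -m creep 'ROWS' [FORCE]. ROWS is a JSON object of lists of equal length, an entry for each row: "hand": the finger opening in mm, from 0 to 85.4; "delta_pos": the shift along the tool's x, y, z scaled (see below), a list of three; "turn": the turn about the tool's z scaled (see below). In form: {"hand": [hand, ...], "delta_pos": [[dx, dy, dz], ...], "turn": [turn, ...]}. A call has exactly 5 rows; each row shifts and turns the commanded pose from where the row before left it, along the tool's axes as they then stand; what a row does not reach is not made up. The controller multiplies each number of a shift by 0.8 m and each number of a turn by 5 degrees. A row lasts 1/12 s, in which the tool goes at most 41.7 mm and 7.16 degrees, less where a joint would pass 70% of its speed; a pose out of reach is approached as far as the arm can. A call with a number of a shift or a turn outside -1 to 1 is refused whole. A call with a gripper value outside its range is refused whole. The fingers move at their own pace and stop on an object; FORCE is the grip in N (left out, the last holds). Time passes only in rows, so rows that do not move let the fingers close, or fill a call up. It gives the time, the measured TCP pose, the force and the opening at its end, in the units of the state.
- env.get_state(): the state, without advancing time (a new reading comes with each control period).
- env.read_camera(name): name is "scene" or "top"; returns a dict with "pixels" (400x640x3 uint8, red, green, blue), "depth" (400x640 float32, m along the optical axis (not along the pixel's ray), 0 where there is no reading), "fx", "fy", "cx", "cy" (pixels), "origin" and "orientation" of the camera in the world. Camera axes: x right, y down, z forward; pixel columns grow to the right and rows downward; lengths in m; the calibration is good to about 2 mm. A picture is of the moment at which its call begins.
- env.hand_in(): hands the job in, once; it reports no verdict.
Trained networks look in the newest picture that a camera, given by its name, has taken for a name from the list of things; names that differ only in an ending like _2 or _b are one class to them, and where a whole thing is asked for, a point or a joint stands for the part that bears it (a point fixed in the world has none). Each returns a list of dicts, best first, with "score" (0 to 1); they miss things now and then, are a little off and sometimes report something else, mostly with a low value. They report only what shows in the picture. A call takes as long as a camera call. They do not tell look-alikes from the thing itself.
- env.find_in(camera, target): "location" ([row, column] in pixels, amid what is visible of it).
- env.pinpoint(camera, target): "location" ([row, column] in pixels: a listed point, or the origin of a listed thing).
The state is a dict: "clock": time; "joint_pos": joint angles; "qvel": joint speeds; "tau": joint torques, N m; "tcp_pos": TCP position; "orientation": TCP orientation; "wrist_force": force on the tool from outside, world axes, zero at the start; "ft_torque": the same for the moment, N m; "finger_gap": finger opening in m.
Only numpy, scipy, OpenCV 4.12 (cv2) and the standard library are available. Lean on these libraries where they do the work, as an engineer would, in place of code of your own. Each camera call takes 0.05 s, during which the arm holds its last target.

## Task

Get the bench greaser in the fittings store ready: pull its orange pump lever towards the robot through the full stroke and ease it slowly back to rest, never letting it snap back. Then drop the blue bayonet lid into the pot with its lugs through the two notches (at the white marks), turn it clockwise seen from above until its yellow marks stand at the green vent marks, half-way to the lock and short of the catch, and finish still gripping the lid and holding it there, since its spring turns it back if let go. Do not disturb the tin, the padlock and the carton.

Things in the scene. Friction and masses are not known exactly. Their poses are not given: they have to be found in the camera images.
- greaser: The greaser's grey base plate, 180 (x) x 300 (y) x 15 mm, fixed to the bench; origin at the centre of its underside, x away from the robot. It carries the blue pot (axis 75 mm to +y) and the pump lever with its orange grip (105 mm to -y).
- lever (a joint): Pump lever: 0 at rest (leaning 0.4 rad past upright, away from the robot), 0.8 rad at the end of its stroke (leaning 0.4 rad to the robot). A return spring pulls it to 0: 2.5 N at the grip at rest, 9 N at full stroke. Let go far from rest it snaps back; over 2 rad/s on the way back counts as snapping.
- lever_grip (a point): Centre of the lever's orange round grip: 18 mm diameter, 66 mm long, level, along the greaser's y, 160 mm above the bench at rest. The stem joins it 45 mm to the +y side; below this point the space is free: pinch from above, fingers either side in x, or hook. It moves on an arc of 120 mm radius about lever_pivot.
- lever_pivot (a point): A point on the lever's hinge axis (along the greaser's y), 50 mm above the bench, in line with the grip's centre; fixed to the greaser with the greaser's axes: x away from the robot, pulling takes the grip to -x.
- pot_mouth (a point): Centre of the mouth of the fixed blue pot, level with its rim, 100 mm above the bench; z up, x through the two opposite notches (+x and -x, white marks on the rim). Pot 108 mm across outside, 92 inside; an inward lip 6 mm thick at the rim leaves a 72 mm hole; each notch is 16 mm wide and reaches 46 mm from the axis.
- vent_mark (a point): One of the two opposite green vent marks on the pot's rim, 50 mm from the axis, 40 degrees (0.70 rad) clockwise, seen from above, of a white notch mark. Red lock marks lie at 80 degrees. Sprung catches resist from about 58 degrees; past 63 counts as locked. Stops let the lid turn clockwise only.
- shutter (a joint): Turn of the sprung brass ring inside the pot, 0 at rest, driven by the lid's lugs after about 5 degrees (0.09 rad) of free turn: lid turn = this + 0.09 rad. It pushes back with 0.05 to 0.12 N m and turns the lid back if let go.
- lid_center (a point): Loose blue lid, 0.3 kg, 54 mm tall, standing on the bench; point on its axis 27 mm above its underside; z up, x along its black grip bar: 60 mm long, 14 mm thick (y), 22 to 54 mm above the underside, on a flange 88 mm across (16 to 22 mm). Seated, the flange lies on the lip and this point is 11 mm above pot_mouth (2 mm play), or 26 mm or more if the lugs miss.
- lid_lug (a point): Centre of one of the lid's two steel lugs, at its +x and -x under yellow marks on the flange: 10 mm wide, 7 mm tall, reaching 41 mm from the axis, 1 to 8 mm above the underside, on a plug 67 mm across and 16 mm tall. The lid works the same turned half round.
- tin_center (a point): Bystander: round tin, 68 mm across, 75 mm tall, standing on the bench; the point is half-way up.
- padlock: Bystander: brass padlock lying flat, 45 x 80 mm, 22 mm high; origin at its underside below the brass case's middle.
- carton: Bystander: small cardboard carton 85 x 60 x 50 mm high; origin at the centre of its underside.
Mind the look-alikes: they are no part of the job. Leave any pink or red look-alike of the part that bears lid_center alone.

How it is judged:
On the way, in this order (a step that is already met when the one before it is completed fails the run):
1. the lever is pulled through its full stroke (value of joint lever above 0.72 rad), for 0.05 s.
2. the lever is back at rest (value of joint lever below 0.06 rad), for 0.2 s.
3. the lid is down in the pot, its lugs through the notches (horizontal distance between lid_center and pot_mouth below 0.005 m and z of lid_center in the frame of pot_mouth below 0.0145 m and angle between the x axis of lid_center and the x axis of pot_mouth, either way round below 0.25 rad), for 0.05 s.
At the end, for the whole second after the job is handed in: The lid is seated in the pot (its point within 5 mm of the pot's axis and at most 14.5 mm above the rim), turned 0.53 to 0.87 rad clockwise from the notches (green mark 0.70), with the fingers gripping it (over 2 N); the lever is at rest (below 0.06 rad) (horizontal distance between lid_center and pot_mouth below 0.005 m and z of lid_center in the frame of pot_mouth below 0.0145 m and angle between the x axis of lid_center and the x axis of pot_mouth, either way round between 0.53 and 0.87 rad and contact force between the fingers and lid above 2 N and value of joint lever below 0.06 rad); the arm keeps its last pose, push and grip.
It fails at once if the lever snaps back (faster than 2 rad/s) (velocity of joint lever below -2 rad/s).
It fails at once if the lid is pushed into the lock catch (horizontal distance between lid_center and pot_mouth below 0.005 m and z of lid_center in the frame of pot_mouth below 0.0145 m and angle between the x axis of lid_center and the x axis of pot_mouth, either way round above 1.1 rad).
It fails at once if the tin, the padlock or the carton is moved by more than 30 mm or tipped (distance of any of tin_center, padlock, carton from where it was at the start of the episode above 0.03 m or angle between any of tin_center, padlock, carton's own z axis and vertical above 0.35 rad).
It also fails if it takes over 61 s, if anything falls off the work surface, if the arm or the gripper's body presses on something with over 40 N, if the wrist force passes 120 N, or if a joint passes its speed limit or range.

## Working session

There is one attempt and no reset: what is moved stays moved. The work goes in short steps, Python scripts to look and compute and a shell command to move; the robot and the scene stay as the last step left them, time stands still between calls to the robot, and variables do not carry over. Pictures are saved under pics/ and viewed, and the job is handed in when it is done.

```bash
mkdir -p pics; cat > h.py <<'E'
import numpy as np, cv2
from workcell import env
from scipy.spatial.transform import Rotation as R
def rot(q): return R.from_quat([q[1],q[2],q[3],q[0]]).as_matrix()
def deproj(c,r,col,d=None):
    if d is None:
        w=c['depth'][int(r)-1:int(r)+2,int(col)-1:int(col)+2]; w=w[w>0]; d=np.median(w)
    p=np.array([(col-c['cx'])/c['fx']*d,(r-c['cy'])/c['fy']*d,d])
    return rot(c['orientation'])@p+np.array(c['origin'])
def ray_z(c,r,col,z):
    v=rot(c['orientation'])@np.array([(col-c['cx'])/c['fx'],(r-c['cy'])/c['fy'],1]); o=np.array(c['origin'])
    return o+v*(z-o[2])/v[2]
def proj(c,p):
    q=rot(c['orientation']).T@(np.array(p)-np.array(c['origin'])); return (q[1]/q[2]*c['fy']+c['cy'],q[0]/q[2]*c['fx']+c['cx'])
def save(c,n,crop=None,k=1):
    im=c['pixels'][:,:,::-1]
    if crop: r0,r1,c0,c1=crop; im=im[r0:r1,c0:c1]
    cv2.imwrite('pics/'+n,cv2.resize(im,None,fx=k,fy=k,interpolation=cv2.INTER_CUBIC))
def cloud(c):
    r,q=np.mgrid[0:400,0:640]; d=c['depth']
    p=np.stack([(q-c['cx'])/c['fx']*d,(r-c['cy'])/c['fy']*d,d],-1)
    P=p@rot(c['orientation']).T+np.array(c['origin']); P[d==0]=np.nan; return P
E
python3 - <<'E'
from h import *
np.set_printoptions(precision=3,suppress=True)
print(env.get_state(), env.nose_length)
for n in ['scene','top']:
    c=env.read_camera(n); save(c,n+'0.png')
    print(n,c['origin'],c['orientation'],c['fx'])
    for t in ['greaser','lever_grip','lever_pivot','pot_mouth','vent_mark','lid_center','lid_lug','tin_center','padlock','carton']:
        o=[]
        for h in env.pinpoint(n,t)[:3]:
            r,q=h['location']
            try:o.append((round(h['score'],2),int(r),int(q),deproj(c,r,q).round(3).tolist()))
            except Exception as e:o.append((h['score'],r,q))
        print(t,o)
E
```

```text
{'clock': 0.0, 'joint_pos': array([ 1.007,  0.314,  0.045,  1.304, -0.   ,  1.431]), 'qvel': array([ 0.   ,  0.001,  0.001, -0.   ,  0.   ,  0.   ]), 'tau': array([  0.003, -48.063,  29.853,   0.02 ,   0.   ,   0.   ]), 'tcp_pos': array([0.236, 0.524, 0.241]), 'orientation': array([-0.   ,  0.21 ,  0.978, -0.001]), 'wrist_force': array([ 0.379,  0.332, -0.08 ]), 'ft_torque': array([0.048, 0.003, 0.007]), 'finger_gap': 0.08568398338932386} 0.011
scene [ 0.892 -0.654  0.65 ] [-0.43   0.856  0.252 -0.137] 367.2001562490153
greaser [(0.68, 233, 367, [0.6, -0.032, 0.053])]
lever_grip [(0.53, 212, 378, [0.645, -0.078, 0.166])]
lever_pivot [(0.76, 245, 354, [0.575, -0.049, 0.013])]
pot_mouth [(0.7, 187, 380, [0.55, 0.14, 0.072])]
vent_mark [(0.63, 196, 395, [0.617, 0.086, 0.1])]
lid_center [(0.92, 342, 202, [0.476, -0.451, 0.035]), (0.85, 299, 158, [0.326, -0.434, 0.039]), (0.74, 256, 206, [0.295, -0.28, 0.021])]
lid_lug [(0.95, 259, 220, [0.327, -0.268, 0.016]), (0.62, 365, 193, [0.487, -0.488, 0.021]), (0.61, 297, 178, [0.339, -0.4, 0.021])]
tin_center [(0.94, 159, 383, [0.474, 0.316, 0.0
[... 165 characters left out ...]
.730730729328
greaser [(0.86, 173, 298, [0.578, 0.018, 0.052])]
lever_grip []
lever_pivot [(0.56, 168, 327, [0.606, -0.072, 0.015])]
pot_mouth [(0.88, 173, 269, [0.589, 0.115, 0.021])]
vent_mark [(0.75, 158, 273, [0.614, 0.092, 0.102]), (0.45, 140, 329, [0.648, -0.077, 0.166])]
lid_center [(0.98, 268, 393, [0.289, -0.268, 0.054]), (0.84, 217, 404, [0.44, -0.306, 0.05]), (0.79, 209, 448, [0.465, -0.442, 0.054])]
lid_lug [(0.96, 204, 458, [0.486, -0.483, 0.024]), (0.77, 253, 429, [0.336, -0.39, -0.002]), (0.74, 206, 398, [0.481, -0.296, 0.023])]
tin_center [(0.97, 211, 193, [0.455, 0.335, 0.075])]
padlock [(0.73, 160, 406, [0.63, -0.327, 0.023])]
carton [(0.72, 157, 201, [0.633, 0.33, 0.049])]
```

View pics/scene0.png

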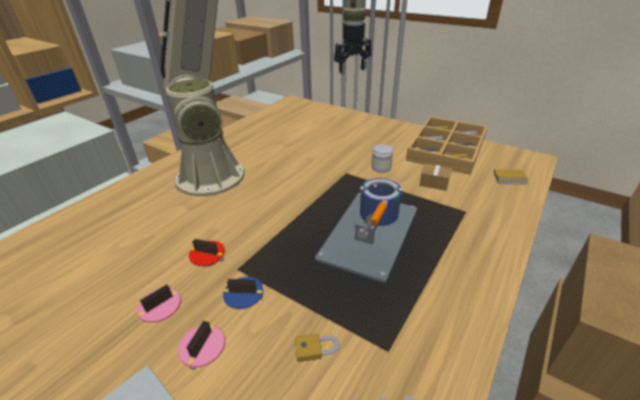

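View pics/top0.png

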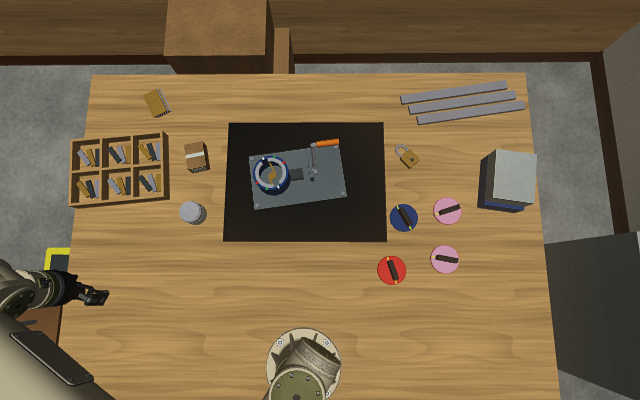

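Lids in the top view: blue (217,404), red (270,392), pink (211,447) and pink (260,445). The blue one fits the description, and I'll confirm it in a crop. The greaser sits at about (173,298), with its orange grip at (143,326).

```bash
cat > m.py <<'E'
from h import *
np.set_printoptions(precision=4,suppress=True)
c=env.read_camera('top'); 
a=c['pixels'][185:250,370:440][:,:,::-1]; b=c['pixels'][115:215,240:355][:,:,::-1]
a=cv2.resize(a,(420,390),interpolation=cv2.INTER_CUBIC); b=cv2.resize(b,None,fx=5,fy=5,interpolation=cv2.INTER_CUBIC)
cv2.imwrite('pics/lidcrop.png',a); cv2.imwrite('pics/greaser.png',b)
P=cloud(c); H=cv2.cvtColor(c['pixels'],cv2.COLOR_RGB2HSV); h,s,v=[H[...,i].astype(int) for i in range(3)]
rr,cc=np.mgrid[0:400,0:640]
def reg(m,r0,r1,c0,c1): return m&(rr>=r0)&(rr<r1)&(cc>=c0)&(cc<c1)
# bar
m=reg(np.isfinite(P[...,0])&(P[...,2]>.045)&(P[...,2]<.065),190,240,380,430)
pts=np.array([ray_z(c,y,x,.054)[:2] for y,x in zip(*np.where(m))]).astype(np.float32)
print('bar',len(pts),cv2.minAreaRect(pts*1000))
bl=reg((h>100)&(h<130)&(s>100),190,240,380,430)
pts=np.array([ray_z(c,y,x,.022)[:2] for y,x in zip(*np.where(bl|m))]).astype(np.float32)
print('flange',len(pts),cv2.minEnclosingCircle(pts*1000))
# yellow
y=reg((h>18)&(h<35)&(s>140)&(v>120),190,240,385,420)
n,l,st,ce=cv2.connectedComponentsWithStats(y.astype(np.uint8)); 
for i in range(1,n): print('yellow',st[i][4],ce[i],ray_z(c,ce[i][1],ce[i][0],.022))
# plate
for n_,lo,hi in [('orange',5,17)]:
    o=reg((h>=lo)&(h<=hi)&(s>180)&(v>150),125,160,300,350); yy,xx=np.where(o); 
    q=P[o]; q=q[np.isfinite(q[:,0])]; print(n_,len(q),np.nanmedian(q,0),q.min(0),q.max(0))
    q2=q[q[:,2]>.15]; pc=np.linalg.svd(q2[:,:2]-q2[:,:2].mean(0))[2][0]; print('grip',q2.mean(0),pc,np.degrees(np.arctan2(pc[1],pc[0])))
# rim
m=reg(np.isfinite(P[...,0])&(P[...,2]>.09)&(P[...,2]<.11),145,205,240,300)
pts=np.array([ray_z(c,yv,xv,.1)[:2] for yv,xv in zip(*np.where(m))]).astype(np.float32)
print('rim',len(pts),cv2.minEnclosingCircle(pts*1000), pts.mean(0))
g=reg((h>40)&(h<90)&(s>90)&(v>60),145,205,240,300); w=reg((s<40)&(v>190),145,205,240,300); rd=reg(((h<6)|(h>174))&(s>120),145,205,240,300)
for nm,mm in [('green',g),('white',w),('red',rd)]:
    n,l,st,ce=cv2.connectedComponentsWithStats(mm.astype(np.uint8))
    for i in range(1,n): print(nm,st[i][4],ce[i][::-1],ray_z(c,ce[i][1],ce[i][0],.1))
# plate
pl=reg(np.isfinite(P[...,0])&(P[...,2]>.008)&(P[...,2]<.022)&(v>60),140,215,240,355)
pts=np.array([ray_z(c,yv,xv,.015)[:2] for yv,xv in zip(*np.where(pl))]).astype(np.float32)
print('plate',len(pts),cv2.minAreaRect(pts*1000))
E
python3 m.py
```

```text
bar 100 ((444.61065673828125, -309.2936096191406), (58.28382873535156, 15.971924781799316), 28.917476654052734)
flange 519 ((445.99945068359375, -309.7476806640625), 43.045509338378906)
yellow 3 [397.3333 207.    ] [ 0.4782 -0.2924  0.022 ]
yellow 3 [409.6667 227.3333] [ 0.414  -0.3282  0.022 ]
orange 105 [ 0.6423 -0.073   0.1682] [ 0.633  -0.1018  0.1631] [ 0.6526 -0.0384  0.1737]
grip [ 0.6421 -0.072   0.1683] [-0.1462  0.9893] 98.40524172864195
rim 541 ((569.4674072265625, 101.29286193847656), 55.98947525024414) [0.5689 0.0998]
green 6 [156.1667 273.8333] [0.6217 0.091  0.1   ]
green 8 [188.375 266.25 ] [0.5214 0.1114 0.1   ]
white 3 [158.3333 262.6667] [0.615  0.1249 0.1   ]
white 3 [186.3333 277.6667] [0.5277 0.0772 0.1   ]
red 7 [162.1429 283.2857] [0.6028 0.0618 0.1   ]
red 6 [182.1667 256.8333] [0.5406 0.1403 0.1   ]
plate 3669 ((581.3455200195312, 26.409454345703125), (178.63632202148438, 297.9017028808594), 8.25204086303711)
```

View pics/lidcrop.png

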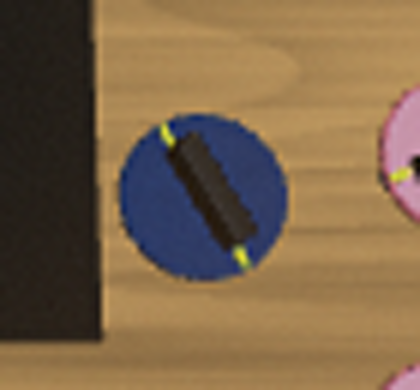

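View pics/greaser.png

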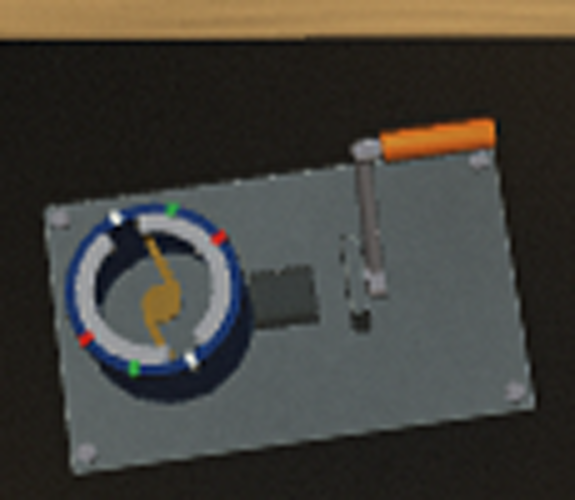

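The top crop shows the blue lid at (217,404), and its yellow marks and black bar lie at about 29° azimuth. The greaser crop gives a yaw of 8.25°. The white, green and red mark pairs all centre on (0.5715, 0.101), with the notches at 28.5° and the vents at −11.6°. The lever grip is at about (0.644, −0.071, 0.16).

First I turn the jaws in line with the lever's swing.

```bash
cat > go.py <<'E'
import sys
from h import *
np.set_printoptions(precision=4,suppress=True)
s=env.get_state(); M=rot(s['orientation']); p=s['tcp_pos']
print('t',round(s['clock'],2),'tcp',p,'az y',np.degrees(np.arctan2(M[1,1],M[0,1])).round(2),'zaxis',M[:,2],'F',s['wrist_force'],'T',s['ft_torque'],'gap',round(s['finger_gap'],4),'j6',s['joint_pos'][5].round(3))
if len(sys.argv)>3:
    t=np.array([float(x) for x in sys.argv[1:4]]); d=M.T@(t-p); print('units total',d/.8,'mm',d*1000)
E
python3 -m creep '{"hand":[60,60,60,60,60],"delta_pos":[[0,0,0],[0,0,0],[0,0,0],[0,0,0],[0,0,0]],"turn":[1,1,1,1,1]}' 40
python3 -m creep '{"hand":[60,60,60,60,60],"delta_pos":[[0,0,0],[0,0,0],[0,0,0],[0,0,0],[0,0,0]],"turn":[1,1,1,1,1]}'
python3 -m creep '{"hand":[60,60,60,60,60],"delta_pos":[[0,0,0],[0,0,0],[0,0,0],[0,0,0],[0,0,0]],"turn":[0.5,0.5,0.5,0,0]}'
python3 go.py 0.644 -0.071 0.242
```

```text
clock: 1.57
tcp_pos: [0.2365, 0.5242, 0.2423]
orientation: [0.0, 0.419, 0.908, 0.0]
wrist_force: [-0.6, 0.2, 0.4]
finger_gap: 0.0602
clock: 1.98
tcp_pos: [0.2365, 0.5242, 0.2423]
orientation: [-0.0, 0.605, 0.796, 0.0]
wrist_force: [-0.6, 0.3, 0.3]
finger_gap: 0.06
clock: 2.4
tcp_pos: [0.2365, 0.5241, 0.2423]
orientation: [-0.0, 0.654, 0.756, 0.0]
wrist_force: [0.6, -0.9, 0.1]
finger_gap: 0.06
t 2.4 tcp [0.2365 0.5241 0.2423] az y 8.29 zaxis [ 0.      0.0001 -1.    ] F [ 0.6149 -0.9475  0.1345] T [ 0.0545  0.0147 -0.0206] gap 0.06 j6 2.434
units total [-0.8096  0.3969  0.0004] mm [-647.6707  317.4876    0.2905]
```

```bash

python3 -m creep '{"hand":[60,60,60,60,60],"delta_pos":[[-0.04,0.02,0],[-0.04,0.02,0],[-0.04,0.02,0],[-0.04,0.02,0],[-0.04,0.02,0]],"turn":[0,0,0,0,0]}' >/dev/null
python3 -m creep '{"hand":[60,60,60,60,60],"delta_pos":[[-0.04,0.02,0],[-0.04,0.02,0],[-0.04,0.02,0],[-0.04,0.02,0],[-0.04,0.02,0]],"turn":[0,0,0,0,0]}' >/dev/null
python3 -m creep '{"hand":[60,60,60,60,60],"delta_pos":[[-0.04,0.02,0],[-0.04,0.02,0],[-0.04,0.02,0],[-0.04,0.02,0],[-0.04,0.02,0]],"turn":[0,0,0,0,0]}' >/dev/null
python3 -m creep '{"hand":[60,60,60,60,60],"delta_pos":[[-0.04,0.02,0],[-0.04,0.02,0],[-0.04,0.02,0],[-0.04,0.01,0],[0,0,0]],"turn":[0,0,0,0,0]}' 
python3 go.py 0.644 -0.071 0.242
```

```text
clock: 4.07
tcp_pos: [0.6188, -0.0409, 0.2413]
orientation: [0.001, 0.656, 0.755, -0.0]
wrist_force: [0.3, -0.1, -0.1]
finger_gap: 0.0601
t 4.07 tcp [ 0.6188 -0.0409  0.2413] az y 7.97 zaxis [ 0.0011 -0.0021 -1.    ] F [ 0.2704 -0.1411 -0.1052] T [0.0322 0.0242 0.0206] gap 0.0601 j6 1.237
units total [-0.0417  0.026  -0.0007] mm [-33.3333  20.8246  -0.5989]
```

```bash

python3 -m creep '{"hand":[60,60,60,60,60],"delta_pos":[[-0.02,0.013,0],[-0.02,0.013,0],[-0.0017,0,0],[0,0,0],[0,0,0]],"turn":[0,0,0,0,0]}' >/dev/null
python3 go.py 0.644 -0.071 0.1525
python3 - <<'E'
from h import *
c=env.read_camera('scene'); save(c,'s1.png',(130,290,280,480),4)
for p in [(0.644,-.071,.1605),(0.5715,.101,.1)]: print(proj(c,p))
P=cloud(c); H=cv2.cvtColor(c['pixels'],cv2.COLOR_RGB2HSV); h,s,v=[H[...,i].astype(int) for i in range(3)]
o=(h>=5)&(h<=15)&(s>190)&(v>150); o[:180]=0;o[260:]=0;o[:,:350]=0;o[:,420:]=0
q=P[o]; print(len(q),np.nanmedian(q,0),np.nanmin(q,0),np.nanmax(q,0))
E
```

```text
t 4.48 tcp [ 0.6411 -0.0648  0.2421] az y 8.25 zaxis [-0.0009  0.0006 -1.    ] F [-0.255   0.3659  0.2853] T [ 0.0218  0.0147 -0.0065] gap 0.0599 j6 1.201
units total [-0.0083  0.0025  0.112 ] mm [-6.6339  2.0266 89.5708]
(np.float64(212.68963812362173), np.float64(379.6076167207813))
(np.float64(187.86872151879916), np.float64(382.14458076627284))
65 [ 0.64698376 -0.07978493  0.16540686] [ 0.63297183 -0.10748184  0.16256113] [ 0.65324743 -0.04408981  0.16796279]
```

View pics/s1.png

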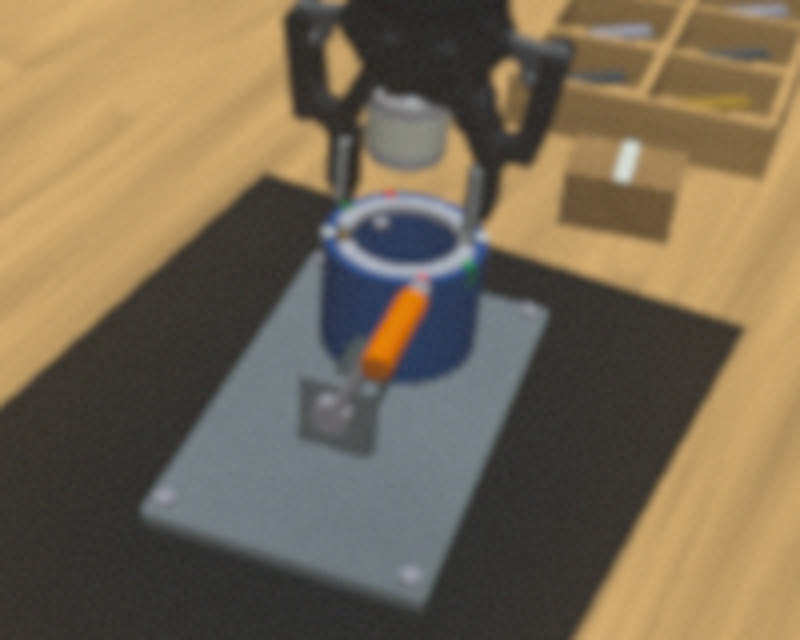

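The scene crop shows the jaws open either side of the grip's line, with the orange grip at about (212,379), matching the top camera. I descend and pinch.

```bash

python3 -m creep '{"hand":[60,60,60,60,60],"delta_pos":[[-0.008,0.0025,0.03],[0,0,0.03],[0,0,0.03],[0,0,0.022],[0,0,0]],"turn":[0,0,0,0,0]}' 
python3 go.py 0.644 -0.071 0.1525
python3 -m creep '{"hand":[40,25,10,8,8],"delta_pos":[[0,0,0],[0,0,0],[0,0,0],[0,0,0],[0,0,0]],"turn":[0,0,0,0,0]}' 30
python3 -m creep '{"hand":[8,8,8,8,8],"delta_pos":[[0,0,0],[0,0,0],[0,0,0],[0,0,0],[0,0,0]],"turn":[0,0,0,0,0]}' 30
python3 go.py
```

```text
clock: 4.95
tcp_pos: [0.6414, -0.0696, 0.1486]
orientation: [-0.003, 0.654, 0.756, -0.002]
wrist_force: [-0.7, 0.1, -0.6]
finger_gap: 0.0602
t 4.95 tcp [ 0.6414 -0.0696  0.1486] az y 8.3 zaxis [-0.0072  0.002  -1.    ] F [-0.7258  0.0693 -0.617 ] T [-0.0196  0.0669  0.0118] gap 0.0602 j6 1.193
units total [-0.0021  0.0029 -0.0049] mm [-1.7101  2.3091 -3.9326]
clock: 5.37
tcp_pos: [0.6428, -0.0716, 0.1549]
orientation: [-0.0, 0.655, 0.756, -0.001]
wrist_force: [-9.3, -1.5, 7.2]
finger_gap: 0.0169
clock: 5.78
tcp_pos: [0.6428, -0.0716, 0.1549]
orientation: [-0.0, 0.655, 0.756, -0.001]
wrist_force: [-8.0, -0.3, 7.7]
finger_gap: 0.0168
t 5.78 tcp [ 0.6428 -0.0716  0.1549] az y 8.2 zaxis [-0.002  -0.0011 -1.    ] F [-7.9651 -0.3414  7.6763] T [-0.1121  1.7484  0.0072] gap 0.0168 j6 1.193
```

```bash

python3 -m creep '{"hand":[8,8,8,8,8],"delta_pos":[[0,-0.0073,-0.0028],[0,-0.0074,-0.0025],[0,-0.0075,-0.0021],[0,-0.0076,-0.0017],[0,-0.0077,-0.0013]],"turn":[0,0,0,0,0]}' 30
python3 -m creep '{"hand":[8,8,8,8,8],"delta_pos":[[0,-0.0078,-0.0009],[0,-0.0078,-0.0005],[0,-0.0078,-0.0001],[0,-0.0078,0.0003],[0,-0.0078,0.0007]],"turn":[0,0,0,0,0]}' 30
python3 go.py
python3 - <<'E'
from h import *
c=env.read_camera('scene'); save(c,'s2.png',(130,290,280,480),4)
E
```

```text
clock: 6.2
tcp_pos: [0.619, -0.0752, 0.1639]
orientation: [0.004, 0.654, 0.756, 0.004]
wrist_force: [8.4, 4.0, -0.3]
finger_gap: 0.0172
clock: 6.62
tcp_pos: [0.5905, -0.0795, 0.1671]
orientation: [0.006, 0.654, 0.756, 0.006]
wrist_force: [9.8, 7.2, 3.5]
finger_gap: 0.0165
t 6.62 tcp [ 0.5905 -0.0795  0.1671] az y 8.32 zaxis [ 0.0174  0.0008 -0.9998] F [9.8229 7.1909 3.4612] T [ 1.4795 -2.0895 -0.0359] gap 0.0165 j6 1.155
```

View pics/s2.png

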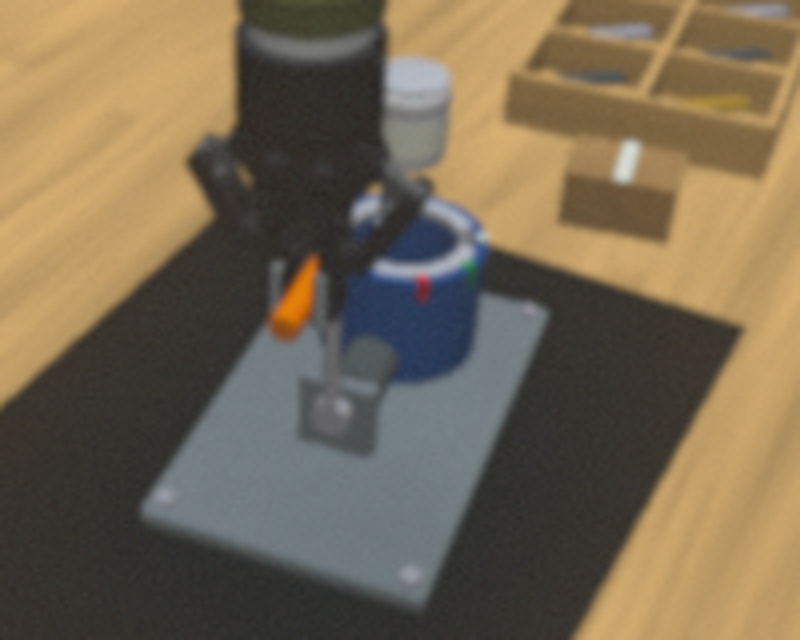

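The crop shows the grip still between the pads and the stem just past upright. I continue the stroke.

```bash

python3 -m creep '{"hand":[8,8,8,8,8],"delta_pos":[[0,-0.0077,0.0011],[0,-0.0076,0.0015],[0,-0.0075,0.0019],[0,-0.0075,0.0023],[0,-0.0073,0.0027]],"turn":[0,0,0,0,0]}' 30
python3 -m creep '{"hand":[8,8,8,8,8],"delta_pos":[[0,-0.002,0.0009],[0,0,0],[0,0,0],[0,0,0],[0,0,0]],"turn":[0,0,0,0,0]}' 30
python3 go.py
python3 - <<'E'
from h import *
c=env.read_camera('scene'); save(c,'s3.png',(130,290,280,480),4)
c=env.read_camera('top')
H=cv2.cvtColor(c['pixels'],cv2.COLOR_RGB2HSV); h,s,v=[H[...,i].astype(int) for i in range(3)]
o=(h>=5)&(h<=17)&(s>180)&(v>120); o[:125]=0;o[200:]=0;o[:,:300]=0;o[:,350:]=0
q=cloud(c)[o]; print(len(q),np.nanmedian(q,0) if len(q) else '')
E
```

```text
clock: 7.08
tcp_pos: [0.5602, -0.0838, 0.1592]
orientation: [0.006, 0.654, 0.756, 0.006]
wrist_force: [6.2, 5.3, 13.1]
finger_gap: 0.0169
clock: 7.5
tcp_pos: [0.5578, -0.0842, 0.1582]
orientation: [0.005, 0.654, 0.756, 0.005]
wrist_force: [4.8, 5.6, 12.3]
finger_gap: 0.017
t 7.5 tcp [ 0.5578 -0.0842  0.1582] az y 8.3 zaxis [ 0.0137  0.0003 -0.9999] F [ 4.7554  5.5573 12.2901] T [ 1.1075 -1.1945 -0.0012] gap 0.017 j6 1.132
0
```

View pics/s3.png

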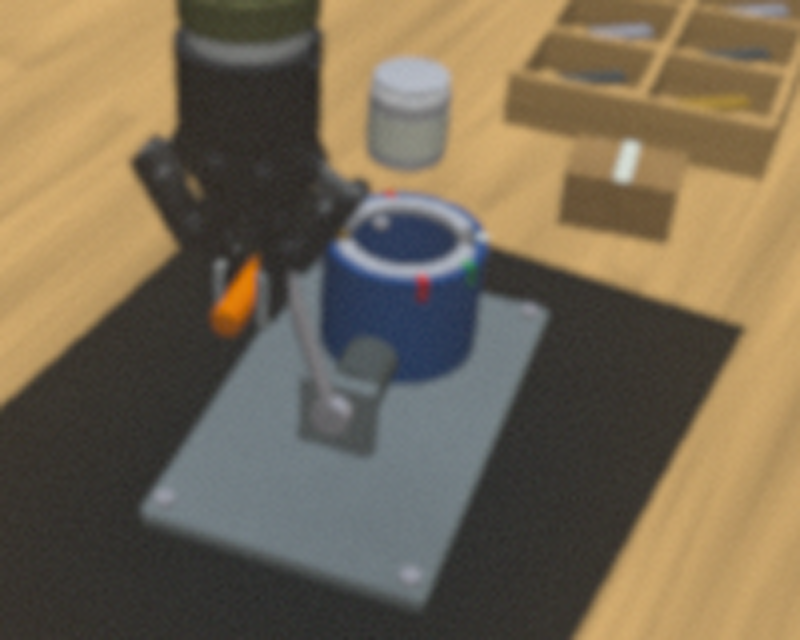

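```bash

python3 -m creep '{"hand":[8,8,8,8,8],"delta_pos":[[0,-0.004,0.0016],[0,-0.004,0.0016],[0,0,0],[0,0,0],[0,0,0]],"turn":[0,0,0,0,0]}' 30
python3 -m creep '{"hand":[8,8,8,8,8],"delta_pos":[[0,-0.004,0.0016],[0,-0.004,0.0016],[0,0,0],[0,0,0],[0,0,0]],"turn":[0,0,0,0,0]}' 30
python3 go.py
```

```text
clock: 8.02
tcp_pos: [0.5517, -0.0851, 0.1555]
orientation: [0.005, 0.654, 0.756, 0.005]
wrist_force: [5.0, 5.5, 12.0]
finger_gap: 0.0168
clock: 8.43
tcp_pos: [0.5492, -0.0855, 0.1543]
orientation: [0.008, 0.654, 0.757, 0.008]
wrist_force: [14.6, 9.1, 11.2]
finger_gap: 0.017
t 8.43 tcp [ 0.5492 -0.0855  0.1543] az y 8.36 zaxis [ 0.0223  0.0018 -0.9998] F [14.5857  9.0652 11.1789] T [ 1.9159 -3.048  -0.0733] gap 0.017 j6 1.122
```

The force jump and halted motion at 94.6 mm of travel show the end stop was reached. I ease it back along the same path.

```bash

python3 -m creep '{"hand":[8,8,8,8,8],"delta_pos":[[0,0.004,-0.0016],[0,0.004,-0.0016],[0,0.004,-0.0016],[0,0.004,-0.0016],[0,0.002,-0.0009]],"turn":[0,0,0,0,0]}' 30
python3 -m creep '{"hand":[8,8,8,8,8],"delta_pos":[[0,0.0073,-0.0027],[0,0.0075,-0.0023],[0,0.0075,-0.0019],[0,0.0076,-0.0015],[0,0.0077,-0.0011]],"turn":[0,0,0,0,0]}' 30
python3 -m creep '{"hand":[8,8,8,8,8],"delta_pos":[[0,0.0078,-0.0007],[0,0.0078,-0.0003],[0,0.0078,0.0001],[0,0.0078,0.0005],[0,0.0078,0.0009]],"turn":[0,0,0,0,0]}' 30
python3 -m creep '{"hand":[8,8,8,8,8],"delta_pos":[[0,0.0077,0.0013],[0,0.0076,0.0017],[0,0.0075,0.0021],[0,0.0074,0.0025],[0,0.0073,0.0028]],"turn":[0,0,0,0,0]}' 30
python3 -m creep '{"hand":[8,8,8,8,8],"delta_pos":[[0,0,0],[0,0,0],[0,0,0],[0,0,0],[0,0,0]],"turn":[0,0,0,0,0]}' 30
python3 go.py
```

```text
clock: 8.85
tcp_pos: [0.557, -0.0843, 0.1572]
orientation: [0.003, 0.654, 0.756, 0.002]
wrist_force: [2.1, 3.2, 8.5]
finger_gap: 0.0168
clock: 9.27
tcp_pos: [0.5846, -0.0802, 0.1614]
orientation: [0.0, 0.655, 0.756, -0.0]
wrist_force: [4.9, 0.0, -8.2]
finger_gap: 0.0164
clock: 9.68
tcp_pos: [0.6153, -0.0757, 0.161]
orientation: [-0.0, 0.655, 0.756, -0.0]
wrist_force: [0.6, -0.7, -0.7]
finger_gap: 0.0169
clock: 10.1
tcp_pos: [0.6436, -0.0716, 0.1529]
orientation: [-0.001, 0.655, 0.756, -0.001]
wrist_force: [-20.6, -4.1, 26.5]
finger_gap: 0.017
clock: 10.52
tcp_pos: [0.6428, -0.0717, 0.1534]
orientation: [-0.001, 0.655, 0.756, -0.001]
wrist_force: [-8.1, -2.8, 9.0]
finger_gap: 0.017
t 10.52 tcp [ 0.6428 -0.0717  0.1534] az y 8.19 zaxis [-0.0034 -0.0008 -1.    ] F [-8.1293 -2.7943  9.0483] T [-0.4618  1.7718  0.0371] gap 0.017 j6 1.194
```

Back on its rest stop. I open, lift and check.

```bash

python3 -m creep '{"hand":[20,30,45,60,60],"delta_pos":[[0,0,0],[0,0,0],[0,0,0],[0,0,0],[0,0,0]],"turn":[0,0,0,0,0]}' 30
python3 -m creep '{"hand":[60,60,60,60,60],"delta_pos":[[0,0,-0.015],[0,0,-0.03],[0,0,-0.03],[0,0,-0.03],[0,0,0]],"turn":[0,0,0,0,0]}' 30
python3 go.py 0.4458 -0.3098 0.235
python3 - <<'E'
from h import *
c=env.read_camera('scene'); save(c,'s4.png',(130,290,280,480),4)
E
```

```text
clock: 10.93
tcp_pos: [0.645, -0.0711, 0.1524]
orientation: [-0.0, 0.655, 0.756, 0.0]
wrist_force: [-0.2, -0.6, -0.0]
finger_gap: 0.0601
clock: 11.35
tcp_pos: [0.647, -0.0717, 0.2422]
orientation: [0.004, 0.655, 0.756, 0.002]
wrist_force: [0.5, 0.2, 0.4]
finger_gap: 0.0602
t 11.35 tcp [ 0.647  -0.0717  0.2422] az y 8.23 zaxis [ 0.0084 -0.0016 -1.    ] F [0.5362 0.1589 0.3913] T [0.0378 0.0261 0.0164] gap 0.0602 j6 1.193
units total [-0.2586 -0.2916  0.0074] mm [-206.8449 -233.2696    5.92  ]
```

View pics/s4.png

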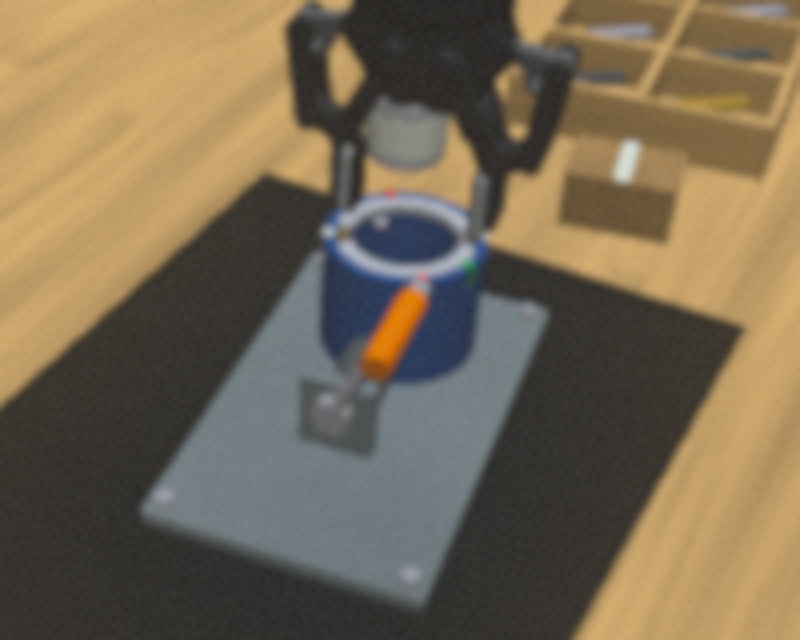

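The lever is back at its starting pose, with the orange grip in the same place as in the first crop. Now to the lid.

```bash

python3 -m creep '{"hand":[60,60,60,60,60],"delta_pos":[[-0.026,-0.029,0],[-0.026,-0.029,0],[-0.026,-0.029,0],[-0.026,-0.029,0],[-0.026,-0.029,0]],"turn":[0,0,0,0,0]}' >/dev/null
python3 -m creep '{"hand":[60,60,60,60,60],"delta_pos":[[-0.026,-0.029,0],[-0.026,-0.029,0],[-0.026,-0.029,0],[-0.026,-0.029,0],[-0.026,-0.029,0]],"turn":[0,0,0,0,0]}' >/dev/null
for i in 1 2 3 4; do python3 -m creep '{"hand":[60,60,60,60,60],"delta_pos":[[0,0,0],[0,0,0],[0,0,0],[0,0,0],[0,0,0]],"turn":[-1,-1,-1,-1,-1]}' >/dev/null; done
python3 -m creep '{"hand":[60,60,60,60,60],"delta_pos":[[0,0,0],[0,0,0],[0,0,0],[0,0,0],[0,0,0]],"turn":[-1,-1,-0.16,0,0]}'
python3 go.py 0.4458 -0.3098 0.235
```

```text
clock: 14.32
tcp_pos: [0.4446, -0.3102, 0.236]
orientation: [-0.0, -0.25, 0.968, 0.0]
wrist_force: [0.3, -0.0, -0.0]
finger_gap: 0.0599
t 14.32 tcp [ 0.4446 -0.3102  0.236 ] az y 118.9 zaxis [-0.0006  0.0008 -1.    ] F [ 0.254  -0.0291 -0.0406] T [-0.0801 -0.0309  0.0216] gap 0.0599 j6 -1.262
units total [-0.0016 -0.0003  0.0013] mm [-1.2679 -0.2422  1.012 ]
```

```bash

python3 -m creep '{"hand":[60,60,60,60,60],"delta_pos":[[-0.0016,0,0.04],[0,0,0.04],[0,0,0.04],[0,0,0.04],[0,0,0.04]],"turn":[0,0,0,0,0]}' >/dev/null
python3 -m creep '{"hand":[60,60,60,60,60],"delta_pos":[[0,0,0.02],[0,0,0.02],[0,0,0.0075],[0,0,0],[0,0,0]],"turn":[0,0,0,0,0]}'
python3 go.py 0.4458 -0.3098 0.038
python3 - <<'E'
from h import *
c=env.read_camera('scene'); save(c,'s5.png',(220,360,150,330),4)
E
```

```text
clock: 15.15
tcp_pos: [0.446, -0.3099, 0.0389]
orientation: [0.0, -0.25, 0.968, 0.0]
wrist_force: [-0.9, -0.4, 1.4]
finger_gap: 0.06
t 15.15 tcp [ 0.446  -0.3099  0.0389] az y 118.98 zaxis [ 0.0001  0.0001 -1.    ] F [-0.9065 -0.4026  1.3643] T [ 0.0122 -0.0591  0.0117] gap 0.06 j6 -1.261
units total [0.0002 0.0002 0.0012] mm [0.1253 0.1531 0.9346]
```

View pics/s5.png

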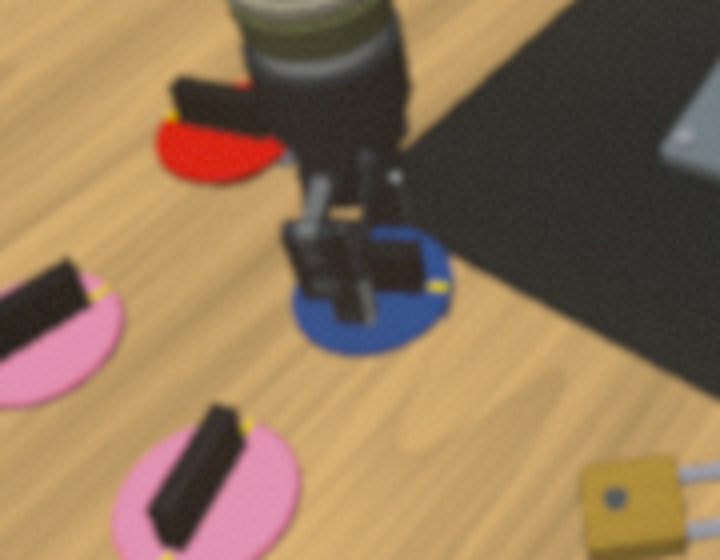

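The jaws straddle the bar of the blue lid, and the red and pink ones are clear. I close.

```bash

python3 -m creep '{"hand":[40,25,12,6,6],"delta_pos":[[0,0,0],[0,0,0],[0,0,0],[0,0,0],[0,0,0]],"turn":[0,0,0,0,0]}' 60
python3 -m creep '{"hand":[6,6,6,6,6],"delta_pos":[[0,0,0],[0,0,0],[0,0,0],[0,0,0],[0,0,0]],"turn":[0,0,0,0,0]}' 60
python3 go.py
python3 -m creep '{"hand":[6,6,6,6,6],"delta_pos":[[0,0,-0.005],[0,0,-0.02],[0,0,-0.04],[0,0,-0.04],[0,0,-0.04]],"turn":[0,0,0,0,0]}' 60
python3 -m creep '{"hand":[6,6,6,6,6],"delta_pos":[[0,0,-0.04],[0,0,-0.04],[0,0,0],[0,0,0],[0,0,0]],"turn":[0,0,0,0,0]}' 60
python3 go.py 0.5715 0.1011 0.22
python3 - <<'E'
from h import *
c=env.read_camera('top'); save(c,'t6.png',(170,250,350,450),7)
c=env.read_camera('scene'); save(c,'s6.png',(180,330,150,350),4)
E
```

```text
clock: 15.62
tcp_pos: [0.4463, -0.3103, 0.0395]
orientation: [0.0, -0.25, 0.968, -0.001]
wrist_force: [-0.5, -0.6, 4.3]
finger_gap: 0.0129
clock: 16.03
tcp_pos: [0.4463, -0.3102, 0.0395]
orientation: [0.0, -0.25, 0.968, -0.001]
wrist_force: [0.1, -0.3, 5.8]
finger_gap: 0.0128
t 16.03 tcp [ 0.4463 -0.3102  0.0395] az y 119.01 zaxis [ 0.0011 -0.0009 -1.    ] F [ 0.1271 -0.3169  5.7734] T [ 0.1611  0.096  -0.0162] gap 0.0128 j6 -1.262
clock: 16.45
tcp_pos: [0.4448, -0.3087, 0.1548]
orientation: [-0.001, -0.251, 0.968, 0.002]
wrist_force: [0.9, -0.2, -3.6]
finger_gap: 0.0127
clock: 16.87
tcp_pos: [0.4452, -0.3092, 0.2174]
orientation: [-0.001, -0.251, 0.968, 0.001]
wrist_force: [-0.5, 1.1, -3.1]
finger_gap: 0.013
t 16.87 tcp [ 0.4452 -0.3092  0.2174] az y 119.02 zaxis [-0.0015  0.0016 -1.    ] F [-0.5035  1.0583 -3.0872] T [ 0.0311  0.0194 -0.0416] gap 0.013 j6 -1.262
units total [-0.3868  0.3718 -0.0027] mm [-309.4566  297.4767   -2.1413]
```

View pics/s6.png

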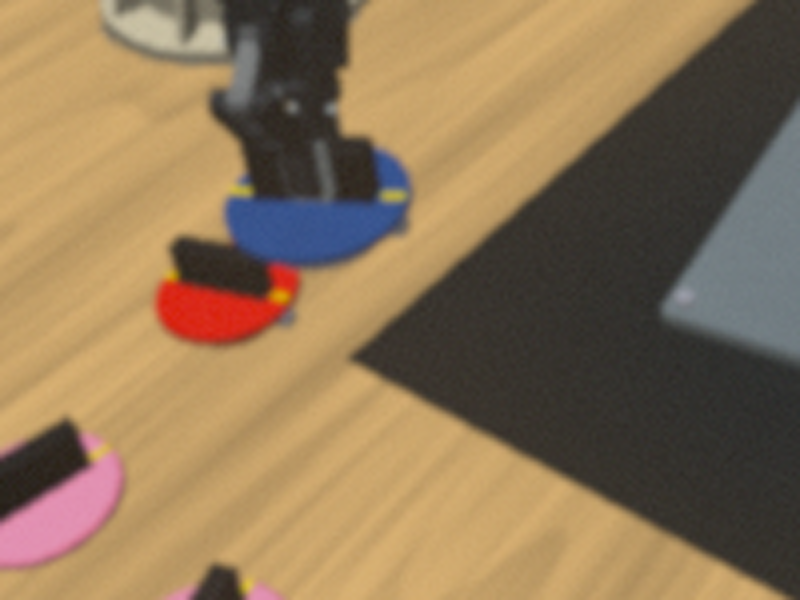

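View pics/t6.png

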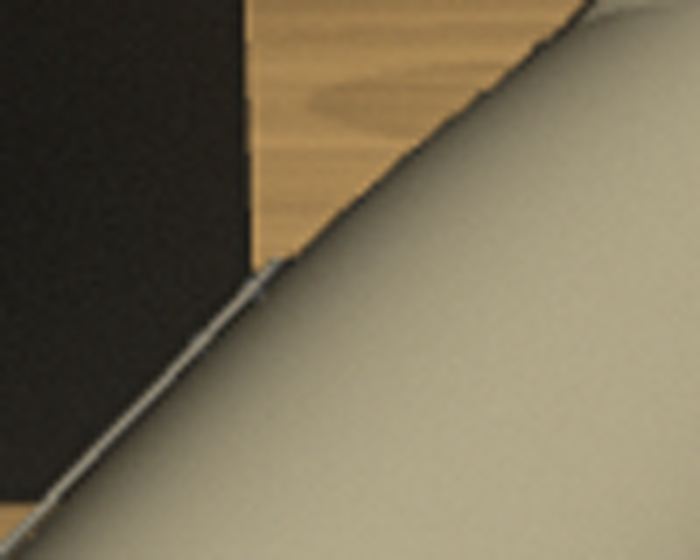

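The scene crop shows the lid lifted level, with its yellow marks in line with the bar. The top view is blocked by the arm. I carry the lid to the pot.

```bash

for i in 1 2; do python3 -m creep '{"hand":[6,6,6,6,6],"delta_pos":[[-0.026,0.025,0],[-0.026,0.025,0],[-0.026,0.025,0],[-0.026,0.025,0],[-0.026,0.025,0]],"turn":[0,0,0,0,0]}' 60 >/dev/null; done
python3 -m creep '{"hand":[6,6,6,6,6],"delta_pos":[[-0.026,0.025,0],[-0.026,0.025,0],[-0.026,0.025,0],[-0.026,0.025,0],[-0.022,0.02,0]],"turn":[0,0,0,0,0]}' 60
python3 -m creep '{"hand":[6,6,6,6,6],"delta_pos":[[0,0,0],[0,0,0],[0,0,0],[0,0,0],[0,0,0]],"turn":[0.1,0,0,0,0]}' 60
python3 go.py 0.5715 0.1011 0.22
python3 - <<'E'
from h import *
c=env.read_camera('top'); save(c,'t7.png',(110,240,190,350),5)
c=env.read_camera('scene'); save(c,'s7.png',(100,260,280,480),4)
E
```

```text
clock: 18.22
tcp_pos: [0.5714, 0.1009, 0.2165]
orientation: [-0.002, -0.251, 0.968, 0.001]
wrist_force: [0.1, -0.2, -2.6]
finger_gap: 0.0127
clock: 18.63
tcp_pos: [0.5719, 0.0978, 0.2183]
orientation: [-0.0, -0.246, 0.969, 0.0]
wrist_force: [-0.2, -0.1, -3.3]
finger_gap: 0.0129
t 18.63 tcp [0.5719 0.0978 0.2183] az y 118.43 zaxis [-0.001  -0.0001 -1.    ] F [-0.2198 -0.1121 -3.336 ] T [-0.0049 -0.021   0.0162] gap 0.0129 j6 -0.465
units total [-0.0016  0.0038 -0.0022] mm [-1.2539  3.0725 -1.7364]
```

View pics/s7.png

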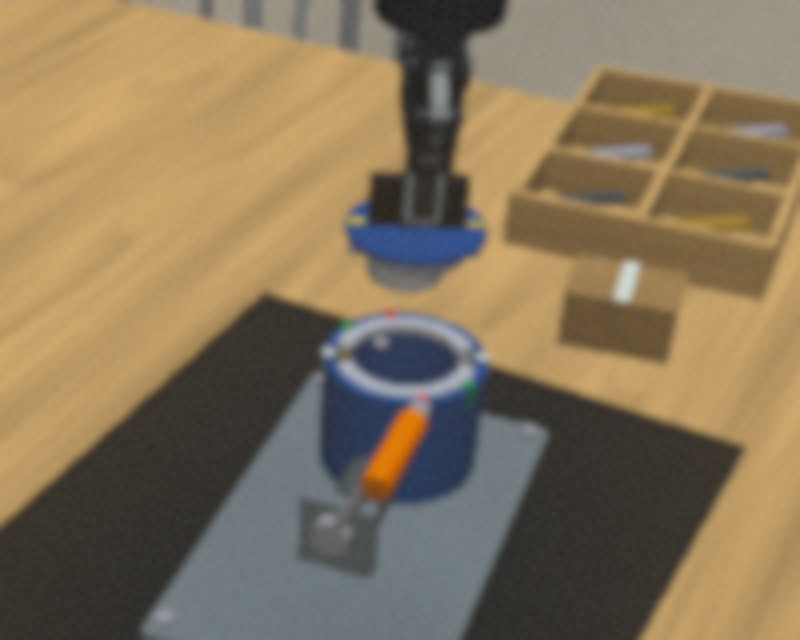

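View pics/t7.png

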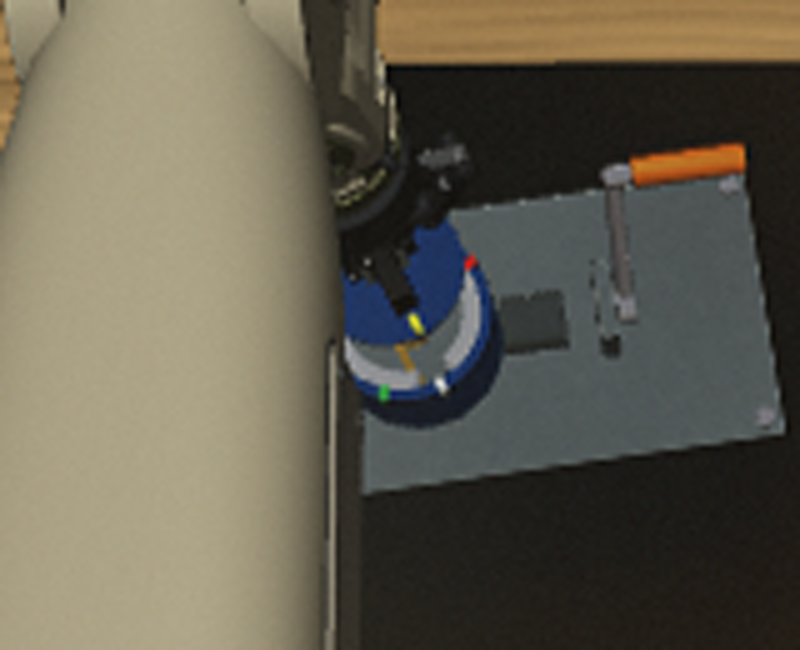

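```bash
cat > rel.py <<'E'
from h import *
np.set_printoptions(precision=4,suppress=True)
s=env.get_state(); p=s['tcp_pos']; print('tcp',p)
c=env.read_camera('scene')
big=c['pixels']; H=cv2.cvtColor(big,cv2.COLOR_RGB2HSV); h,sa,v=[H[...,i].astype(int) for i in range(3)]
def comps(nm,mm,z,r0,r1,c0,c1,cam):
    k=np.zeros_like(mm); k[r0:r1,c0:c1]=mm[r0:r1,c0:c1]
    n,l,st,ce=cv2.connectedComponentsWithStats(k.astype(np.uint8))
    out=[]
    for i in range(1,n):
        if st[i][4]<2: continue
        q=ray_z(cam,ce[i][1],ce[i][0],z); out.append(q[:2]); print(nm,st[i][4],ce[i][::-1].round(1),q[:2])
    if len(out)==2: d=out[0]-out[1]; print('  mid',(out[0]+out[1])/2,'len',np.linalg.norm(d),'ang',np.degrees(np.arctan2(d[1],d[0])))
zf=p[2]-.0175
comps('yellow',(h>20)&(h<36)&(sa>110)&(v>110),zf,140,175,350,420,c)
comps('green',(h>40)&(h<90)&(sa>90),.1,170,240,350,420,c)
comps('white',(sa<45)&(v>175),.1,170,240,350,412,c)
comps('red',((h<6)|(h>174))&(sa>90),.1,170,235,350,412,c)
c=env.read_camera('top')
H=cv2.cvtColor(c['pixels'],cv2.COLOR_RGB2HSV); h,sa,v=[H[...,i].astype(int) for i in range(3)]
comps('topyellow',(h>20)&(h<36)&(sa>110)&(v>110),zf,160,190,255,295,c)
a=np.radians(28.4)
print('pred',p[:2]+.041*np.array([np.cos(a),np.sin(a)]),p[:2]-.041*np.array([np.cos(a),np.sin(a)]))
E
python3 rel.py
```

```text
tcp [0.5721 0.0979 0.2187]
green 2 [181.  365.5] [0.5184 0.1073]
green 11 [197.8 397.4] [0.6242 0.0806]
  mid [0.5713 0.0939] len 0.10908763241997219 ang 165.8514126688837
white 8 [182.5 368.8] [0.5294 0.1053]
white 2 [180.  374.5] [0.5369 0.1247]
white 11 [183.1 392.2] [0.5843 0.136 ]
white 16 [194.5 370.6] [0.5596 0.0576]
white 13 [195.2 391.8] [0.6073 0.0835]
topyellow 4 [174.  272.5] [0.5396 0.0802]
pred [0.6082 0.1174] [0.536  0.0784]
```

The top camera's yellow mark is within 0.3 mm of where the gripped lid should put it. The scene camera is too blurred to add anything here. I centre over the pot and come down to just above the rim.

```bash

python3 -m creep '{"hand":[6,6,6,6,6],"delta_pos":[[-0.001,0.0038,0.02],[0,0,0.03],[0,0,0.03],[0,0,0],[0,0,0]],"turn":[0,0,0,0,0]}' 60
python3 -m creep '{"hand":[6,6,6,6,6],"delta_pos":[[0,0,0],[0,0,0],[0,0,0],[0,0,0],[0,0,0]],"turn":[0,0,0,0,0]}' 60
python3 go.py 0.5712 0.1009 0.1235
```

```text
clock: 19.25
tcp_pos: [0.5703, 0.1016, 0.1538]
orientation: [-0.002, -0.246, 0.969, 0.0]
wrist_force: [-0.1, -0.1, -2.1]
finger_gap: 0.0128
clock: 19.67
tcp_pos: [0.5721, 0.1019, 0.1556]
orientation: [0.001, -0.246, 0.969, -0.0]
wrist_force: [0.9, 0.8, -3.8]
finger_gap: 0.0129
t 19.67 tcp [0.5721 0.1019 0.1556] az y 118.52 zaxis [ 0.0016  0.0001 -1.    ] F [ 0.8955  0.7751 -3.7678] T [-0.0057  0.0129  0.0205] gap 0.0129 j6 -0.46
units total [ 0.0016 -0.0006  0.0401] mm [ 1.2923 -0.4741 32.1171]
```

```bash

python3 -m creep '{"hand":[6,6,6,6,6],"delta_pos":[[0.001,0,0.005],[0,0,0.005],[0,0,0],[0,0,0],[0,0,0]],"turn":[0,0,0,0,0]}' 60 >/dev/null
python3 go.py 0.5712 0.1009 0.1235
python3 - <<'E'
from h import *
c=env.read_camera('top'); save(c,'t8.png',(130,220,225,325),7)
c=env.read_camera('scene'); save(c,'s8.png',(140,230,330,440),7)
E
```

```text
t 20.08 tcp [0.5707 0.1015 0.1465] az y 118.52 zaxis [-0.0004  0.0001 -1.    ] F [ 0.5154 -0.9181 -2.9049] T [-0.0202 -0.0216 -0.0402] gap 0.0128 j6 -0.46
units total [-0.0002 -0.001   0.0287] mm [-0.1464 -0.8115 22.9901]
```

View pics/s8.png

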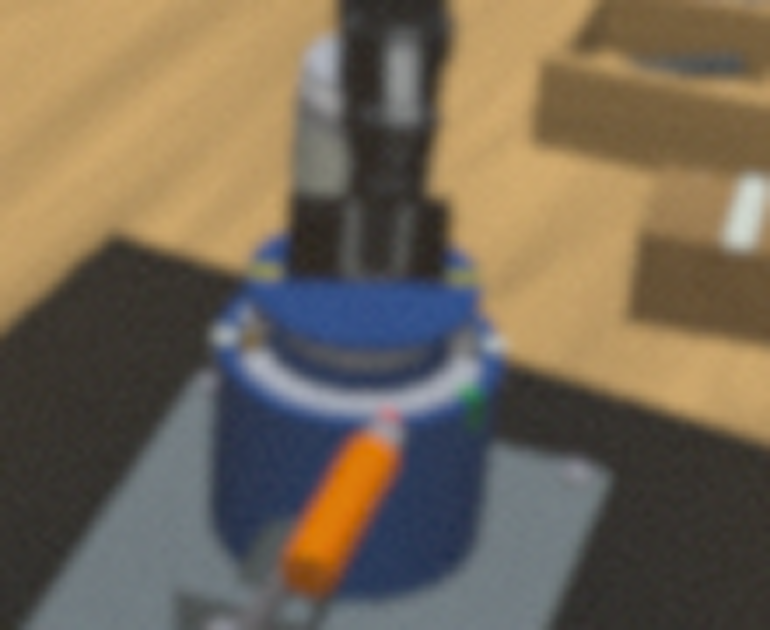

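View pics/t8.png

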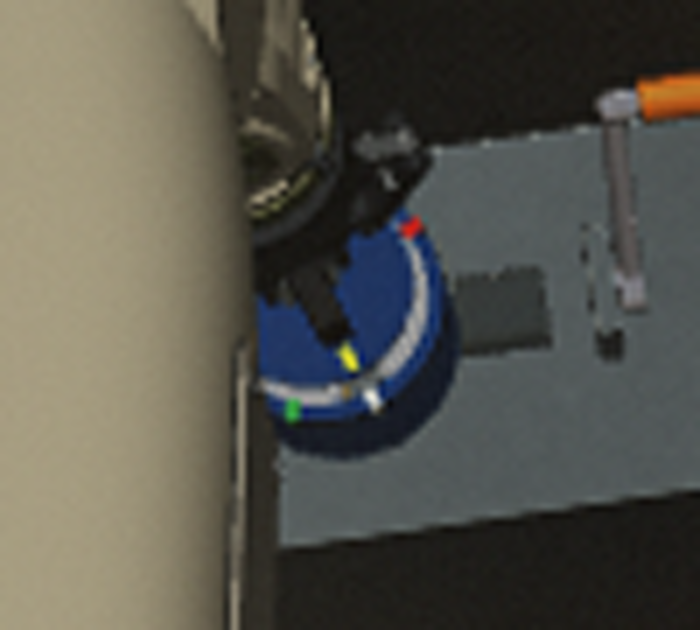

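Both crops show the yellow marks in line with the white notch marks, and the midpoints agree to about half a pixel. I descend gently.

```bash

python3 -m creep '{"hand":[6,6,6,6,6],"delta_pos":[[0,-0.0005,0.003],[0,0,0.003],[0,0,0.003],[0,0,0.003],[0,0,0]],"turn":[0,0,0,0,0]}' 60
python3 -m creep '{"hand":[6,6,6,6,6],"delta_pos":[[0,0,0.003],[0,0,0.003],[0,0,0.003],[0,0,0],[0,0,0]],"turn":[0,0,0,0,0]}' 60
python3 go.py 0.5712 0.1009 0.1235
```

```text
clock: 20.6
tcp_pos: [0.5706, 0.1012, 0.1363]
orientation: [-0.001, -0.246, 0.969, 0.0]
wrist_force: [-0.7, -0.1, -2.8]
finger_gap: 0.013
clock: 21.02
tcp_pos: [0.5709, 0.1012, 0.1297]
orientation: [-0.0, -0.246, 0.969, 0.0]
wrist_force: [-0.9, -0.5, -4.2]
finger_gap: 0.0126
t 21.02 tcp [0.5709 0.1012 0.1297] az y 118.52 zaxis [-0.0004  0.     -1.    ] F [-0.9282 -0.5317 -4.2026] T [-0.0389 -0.017   0.0223] gap 0.0126 j6 -0.461
units total [-0.0002 -0.0005  0.0077] mm [-0.1744 -0.3804  6.1686]
```

Below the miss height with no contact, so the lugs are entering the notches. I go on down to the flange.

```bash

python3 -m creep '{"hand":[6,6,6,6,6],"delta_pos":[[0,0,0.003],[0,0,0.003],[0,0,0.001],[0,0,0],[0,0,0]],"turn":[0,0,0,0,0]}' 60
python3 go.py
python3 -m creep '{"hand":[6,6,6,6,6],"delta_pos":[[0,0,0.001],[0,0,0.001],[0,0,0],[0,0,0],[0,0,0]],"turn":[0,0,0,0,0]}' 60
python3 go.py
```

```text
clock: 21.43
tcp_pos: [0.5709, 0.1012, 0.1242]
orientation: [-0.0, -0.246, 0.969, 0.0]
wrist_force: [-0.4, 0.5, -3.1]
finger_gap: 0.0129
t 21.43 tcp [0.5709 0.1012 0.1242] az y 118.52 zaxis [-0.0002  0.0001 -1.    ] F [-0.4428  0.4965 -3.1192] T [ 0.0306 -0.0507 -0.0205] gap 0.0129 j6 -0.461
clock: 21.85
tcp_pos: [0.5712, 0.1012, 0.1235]
orientation: [0.0, -0.246, 0.969, -0.0]
wrist_force: [-2.4, -1.0, 5.0]
finger_gap: 0.013
t 21.85 tcp [0.5712 0.1012 0.1235] az y 118.52 zaxis [ 0.0009  0.0001 -1.    ] F [-2.418  -0.9585  4.956 ] T [0.0137 0.5376 0.0368] gap 0.013 j6 -0.461
```

Seated: contact at TCP z = 0.1235, exactly the predicted height. I turn it clockwise 40°.

```bash

for i in 1 2; do python3 -m creep '{"hand":[6,6,6,6,6],"delta_pos":[[0,0,0],[0,0,0],[0,0,0],[0,0,0],[0,0,0]],"turn":[0.5,0.5,0.5,0.5,0.5]}' 60; python3 go.py; done
python3 -m creep '{"hand":[6,6,6,6,6],"delta_pos":[[0,0,0],[0,0,0],[0,0,0],[0,0,0],[0,0,0]],"turn":[0.5,0.5,0.5,0.5,0.5]}' 60; python3 go.py
python3 - <<'E'
from h import *
c=env.read_camera('top'); save(c,'t9.png',(130,220,225,325),7)
c=env.read_camera('scene'); save(c,'s9.png',(140,230,330,440),7)
E
```

```text
clock: 22.27
tcp_pos: [0.5717, 0.1008, 0.1235]
orientation: [0.001, -0.138, 0.99, -0.001]
wrist_force: [-1.1, -2.2, 4.9]
finger_gap: 0.0129
t 22.27 tcp [0.5717 0.1008 0.1235] az y 105.91 zaxis [ 0.0018 -0.0009 -1.    ] F [-1.1003 -2.1528  4.9418] T [-0.3438  0.2406  0.2394] gap 0.0129 j6 -0.241
clock: 22.68
tcp_pos: [0.5717, 0.1005, 0.1235]
orientation: [0.001, -0.03, 1.0, -0.001]
wrist_force: [-2.0, -3.9, 4.5]
finger_gap: 0.0128
t 22.68 tcp [0.5717 0.1005 0.1235] az y 93.4 zaxis [ 0.0017 -0.0013 -1.    ] F [-1.9878 -3.8978  4.5381] T [-0.4286  0.3248  0.3058] gap 0.0128 j6 -0.023
clock: 23.1
tcp_pos: [0.5715, 0.1003, 0.1235]
orientation: [0.001, 0.079, 0.997, -0.001]
wrist_force: [-2.1, -4.0, 6.0]
finger_gap: 0.0131
t 23.1 tcp [0.5715 0.1003 0.1235] az y 80.9 zaxis [ 0.0013 -0.0017 -1.    ] F [-2.0557 -4.0102  6.0497] T [-0.6319  0.4685  0.3196] gap 0.0131 j6 0.195
```

View pics/s9.png

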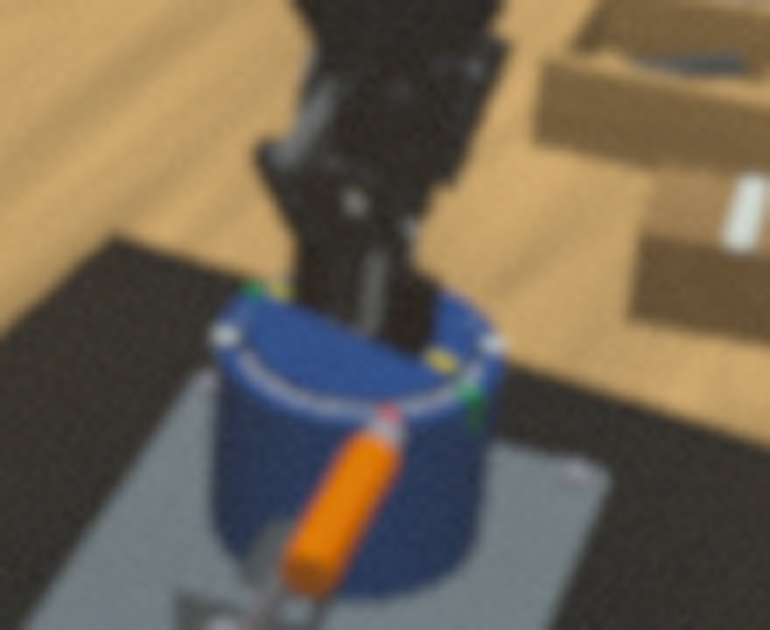

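View pics/t9.png

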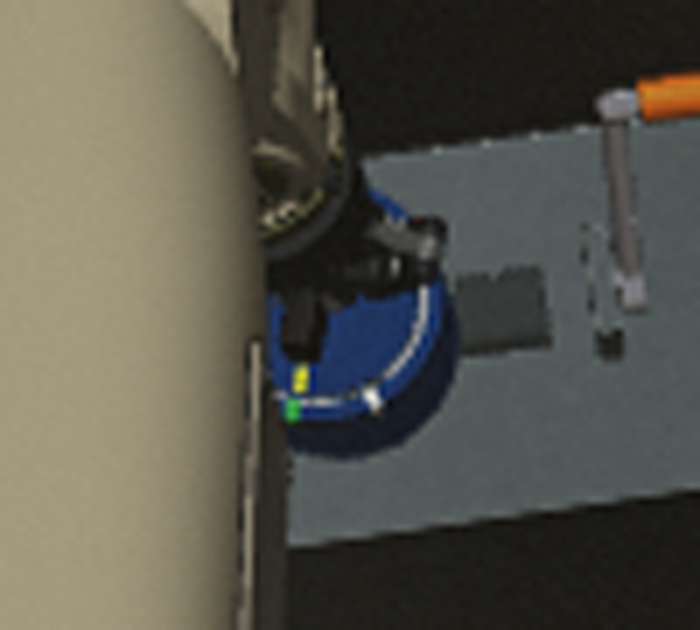

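The lid is down in the pot, with its yellow marks just short of the green ones in both crops. The tool reads 37.6° of turn, so I add the last 2.5° and let it settle.

```bash

python3 -m creep '{"hand":[6,6,6,6,6],"delta_pos":[[0,0,0],[0,0,0],[0,0,0],[0,0,0],[0,0,0]],"turn":[0.5,0,0,0,0]}' 60
python3 -m creep '{"hand":[6,6,6,6,6],"delta_pos":[[0,0,0],[0,0,0],[0,0,0],[0,0,0],[0,0,0]],"turn":[0,0,0,0,0]}' 60 >/dev/null; python3 go.py
python3 - <<'E'
from h import *
c=env.read_camera('top'); save(c,'t10.png',(130,220,225,325),7)
H=cv2.cvtColor(c['pixels'],cv2.COLOR_RGB2HSV); h,s,v=[H[...,i].astype(int) for i in range(3)]
m=(h>20)&(h<36)&(s>110)&(v>110); k=np.zeros_like(m); k[175:195,255:285]=m[175:195,255:285]
y,x=np.where(k); q=ray_z(c,y.mean(),x.mean(),.106); d=np.array([.5715,.1008])-q[:2]; print(len(y),q,np.linalg.norm(d),'lid az',np.degrees(np.arctan2(d[1],d[0])))
E
```

```text
clock: 23.62
tcp_pos: [0.5715, 0.1003, 0.1235]
orientation: [0.001, 0.1, 0.995, -0.001]
wrist_force: [-1.3, -5.0, 5.9]
finger_gap: 0.013
t 24.03 tcp [0.5715 0.1004 0.1235] az y 78.51 zaxis [ 0.0014 -0.0015 -1.    ] F [-1.6188 -3.6542  5.8934] T [-0.5803  0.4199  0.1015] gap 0.0132 j6 0.237
4 [0.5350076 0.1086386 0.106    ] 0.037324772444803034 lid az -12.122969221579087
```

View pics/t10.png

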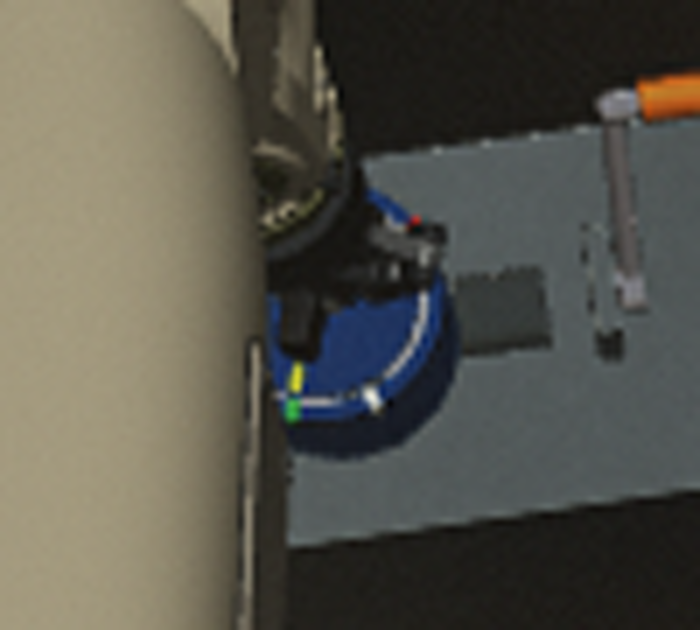

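The yellow mark now points straight at the green mark: the lid's azimuth is −12.1°, against −11.5° for the vent. The lid is flat and still gripped, and the lever is at rest, so I hand in.

```bash
python3 -c "
from workcell import env; print(env.hand_in())"; python3 go.py
```

```text
the job is handed in; nothing more can be done
None
the job is handed in; nothing more can be done
```

I finished the job and handed it in at about 24 s of the 61 s allowed, with the gripper still holding the blue lid at the vent marks. The hand-in reports no verdict, so these are my own last checks:

- **Lever:** I pulled it to its end stop, where the force jumped and motion stopped after 94.6 mm of travel. I eased it back at about 0.6 rad/s, and it stood in its starting pose in the pictures.
- **Lid:** The last top picture showed its yellow mark pointing straight at the green vent mark. The tool had turned 40.0° (0.70 rad) and the camera gave 40.6°. It sat at the predicted height for being seated, within about 1 mm of the pot's axis.
- **Grip:** The gripper was commanded to 60 N on the lid's bar, and its opening was steady at 13 mm.
- **Bystanders:** I kept clear of the tin, padlock and carton and saw no sign of contact, but did not re-measure their positions at the end.

**Disagreements and gaps:**
- The plate outline and the marks on the pot's rim put the pot's axis about 1 mm apart.
- The scene camera was too blurred to confirm fine positions, so those rest mainly on the top camera.
- The arm hid one side of the pot in the top view, so the last check used one pair of marks. The scene crop taken 2.5° earlier showed both yellow marks just short of the green.

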